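# Uncover the culture dish and hold the loupe at focus

## Robot

A 6-joint arm with a two-finger parallel gripper is mounted at the origin on the work surface. World frame = base frame: x ahead of the robot, y to its left, z up, the work surface at z = 0. Lengths are in m, angles in rad, forces in N, time in s.
With the tool pointing down it reaches from about 0.4 to 0.825 m from the base axis. Payload 7 kg.
Tool frame: the origin (TCP) lies between the finger pads; the fingertips stand 25 mm ahead of it and the grasp point (between the pads) lies 6 mm ahead of it; z points along the fingers, y is the line along which they close (so a half turn about z gives the same grasp; the last joint's range is limited). The gripper opens to 85 mm and grips with 20 to 120 N. Pads are 22 mm wide; open, the fingers measure 114 mm over their backs; the gripper's body (76 mm by 85 mm) begins 54 mm behind the grasp point. The pads swing forward as they close: fully open they stand 13 mm farther back than shut.
Start: joints at [-0.855, 0.359, 0.012, 0, -1.224, -0.288], TCP at [0.28, -0.614, 0.256] pointing down, gripper open.
Joint ranges: [-3.07, 3.07], [-1.43, 2.12], [-1.02, 1.25], [-3.03, 1.67], [-3.05, -0], [-3.03, 3.03]. Speed limits (rad/s): [2.39, 2.39, 3.01, 3.14, 3.14, 3.14].

## Interface

Orientations are given as a unit quaternion [w, x, y, z].
In Python, from plant import robot gives the robot as it stands.
- The arm moves only by the tool move_tool, called after "Emit:" as name(argument=value, ...) on one line, values as JSON. Schema: {"type":"object","properties":{"rows":{"type":"array","items":{"type":"array","items":{"type":"array","items":{"type":"number"},"minItems":7,"maxItems":7},"minItems":1,"maxItems":12},"minItems":1,"maxItems":1},"force":{"type":"number"},"only":{"type":"string"},"quiet":{"type":"boolean"},"lines":{"type":"string"}},"required":["rows"],"additionalProperties":false}. rows is a list that holds a single list of rows (three levels of brackets), with 1 to 12 rows, each of 7 numbers: the opening from 0.0 (shut) to 1.0 (fully open), then dx, dy, dz in shares of the most that a row can go, 1 being 50 mm, then a rotation vector rx, ry, rz in units of 0.25 rad; each row shifts and turns the commanded pose from where the row before left it, along the tool's axes as they then stand; what a row does not reach is not made up. A row lasts 1/10 s, in which the tool goes at most 0.05 m and 0.15 rad, less where a joint would pass 70% of its speed; a pose out of reach is approached as far as the arm can. The fingers move at their own pace and stop on an object; force is the grip in N (left out, the last holds). Time passes only in rows, so rows that do not move let the fingers close. The tool returns the time, the measured TCP pose, the force, the opening and the grip force at its end. only (a regular expression) keeps the lines of the reply that match it, lines (a string "A,B") keeps lines A to B, and quiet returns only ok. Input that does not fit is refused with a message, and nothing moves.
- robot.state(): the state, without advancing time (a new reading comes with each control period).
- robot.grab_frame(name): name is "scene" or "top" or "wrist"; returns a dict with "pixels" (480x640x3 uint8, blue, green, red), "camera_matrix" (3x3 intrinsics, pixels), "R" (3x3) and "t" (3): a world point X has camera coordinates R X + t. Camera axes: x right, y down, z forward; pixel columns grow to the right and rows downward; lengths in m; the calibration is good to about 2 mm. The wrist camera is an equidistant fisheye: a pixel r from the principal point sees the ray r / f radians off the axis. A picture is of the moment at which its call begins. There is no depth.
- robot.job_done(): hands the job in; it is judged then, once.
The state is a dict: "time_s": time; "joint_pos": joint angles; "qvel": joint speeds; "joint_torque": joint torques, N m; "ee_pos": TCP position; "tool_rot": TCP orientation; "force": force on the tool from outside, world axes, zero at the start; "moment": the same for the moment, N m; "finger_gap": opening from 0.0 (shut) to 1.0 (fully open); "finger_force": force on a finger pad.
Only numpy, scipy, OpenCV 4.12 (cv2) and the standard library are available. Lean on these libraries where they do the work, as an engineer would, in place of code of your own. Each camera call takes 0.05 s, during which the arm holds its last target. There are 200 camera calls.

## Task

Take the light shield off the culture dish and leave it hanging by its eye on the peg of the stand. Then take the loupe by its handle and hold it level over the middle of the dish, its rim at the height that the pointer on the focus gauge marks; the program finishes while still holding it there, with only the gripper carrying it. Do not shift the gauge's pointer or disturb the vial, the slide box and the spare dishes.

Things in the scene. Friction and masses are not known exactly. Their poses are not given: they have to be found in the camera images.
- stage: Fixed black slab 185 x 120 x 25 mm (own x -65 to +120, y +-60 mm) with a round pink culture dish fixed on it, 92 mm across, its top 40 mm above the bench. Origin: on the bench under the dish's centre. At x = +105 mm stands a steel gauge post, 10 mm thick, top 215 mm above the bench, carrying the pointer.
- dish_top (a point): Centre of the dish's top, 40 mm above the bench.
- pointer_tip (a point): Tip of the focus gauge's grey pointer, 75 mm from the dish's axis and pointing to it: a bar 6 mm wide, 4 mm thick on a 24 x 24 x 16 mm collar with a black thumb screw (14 mm out to one side). The collar slides stiffly (12 N) on the gauge post. The tip's height is the focal height, 100 to 160 mm above the bench.
- shield: Loose aluminium shield lying on the dish, 80 g: disc 96 mm across, 5 mm thick, with a central stem and a house-shaped eye. Origin: centre of its underside, z up. Eye: flat frame 40 mm wide (y), 8 mm thick (x), straight sides from z = 35 to 69 mm, top at 85 mm. Hole along x: 24 mm wide, z = 39 mm to a gable peak at 75 mm. Pinched from above across y, the hole stays free.
- eye (a point): Middle of the shield's eye, 57 mm above the underside of the disc. When the shield hangs on the peg this point is about 13 mm below the peg's axis.
- hook: Fixed stand: round base 80 mm across, 12 mm high, steel post 12 mm thick, 166 mm high. Origin: on the bench under the post. A round peg 8 mm thick runs level from the post at 160 mm height along own -x (roughly to the robot); its last 7 mm bend up by 8 mm (tip 92 mm from the post's axis, highest point 172 mm).
- peg_seat (a point): Point on the axis of the peg's level part, 68 mm from the post and 160 mm above the bench: where to hang the shield so that its disc clears the post.
- pad: Fixed grey round pad, 84 mm across and 30 mm high, on which the loupe's lens lies. Origin: centre of its underside.
- loupe: Loupe, 110 g, loose, its lens lying level on the pad: dark steel rim 70 mm across, 12 mm high, and a straight white handle along own -x (roughly to the robot), 14 mm wide, 12 mm high, ending 132 mm from the lens centre, overhanging the pad 30 mm above the bench. Origin: centre of the rim's underside; z up.
- lens (a point): Centre of the lens, at half height of the rim (6 mm above the rim's underside).
- handle (a point): Point on the handle's centre line 75 mm from the lens centre, 6 mm above the handle's underside: a good place to grip, across the 14 mm.
- vial: Bystander: amber glass vial with a foil cap, 44 mm across, 63 mm high, loose on the bench beyond the work. Origin: centre of its underside.
- slidebox: Bystander: white slide box 51 x 81 x 32 mm, loose on the bench beyond the work. Origin: centre of its underside.
- dishes: Bystander: two spare empty clear dishes stacked, 88 mm across, 29 mm high, loose on the bench beyond the work. Origin: centre of the underside.

How it is judged:
On the way, in this order (a step that is already met when the one before it is completed fails the run):
1. the shield hangs by its eye on the peg, let go (x of eye in the frame of hook between -0.095 and -0.025 m and y of eye in the frame of hook between -0.015 and 0.015 m and z of eye in the frame of hook between 0.13 and 0.165 m and contact force between shield and hook above 0.15 N and angle between shield's own z axis and vertical below 0.4 rad and contact force between the fingers and shield below 0.05 N and linear speed of shield below 0.05 m/s), for 0.2 s.
2. the gripper holds the loupe level over the dish at the pointer's height (horizontal distance between lens and dish_top below 0.015 m and z of lens in the frame of pointer_tip between -0.008 and 0.008 m and angle between loupe's own z axis and vertical below 0.15 rad and contact force between the fingers and loupe above 1 N and linear speed of loupe below 0.03 m/s and contact force between loupe and stage below 0.05 N and contact force between loupe and shield below 0.05 N and contact force between loupe and hook below 0.05 N and contact force between loupe and pad below 0.05 N), for 0.2 s.
At the end, for the whole second after the job is handed in: The shield hangs by its eye on the peg, released and still. The gripper alone carries the loupe: lens centre within 15 mm of the dish's axis and within 8 mm of the pointer tip's height, loupe level within 0.15 rad (about 8 degrees), still (all of step 1 and all of step 2); the arm keeps its last pose, push and grip.
It fails at once if the gauge's pointer is shifted by more than 5 mm (distance of pointer_tip from where it was at the start of the episode above 0.005 m).
It fails at once if the vial moved more than 20 mm (distance of vial from where it was at the start of the episode above 0.02 m).
It fails at once if the slide box moved more than 20 mm (distance of slidebox from where it was at the start of the episode above 0.02 m).
It fails at once if the spare dishes moved more than 20 mm (distance of dishes from where it was at the start of the episode above 0.02 m).
It also fails if it takes over 59 s, if anything falls off the work surface, if the arm or the gripper's body presses on something with over 40 N, if the wrist force passes 120 N, or if a joint passes its speed limit or range.

## Working session

There is one attempt and no reset: what is moved stays moved. The work goes in short steps, Python scripts to look and compute and a tool call to move; the robot and the scene stay as the last step left them, time stands still between calls to the robot, and variables do not carry over. Pictures are saved under pics/ and viewed, at most 11 in all, crops included, and the job is handed in when it is done.

```bash
ls; mkdir -p pics
```

Run:
```python
from plant import robot
import cv2
for n in("scene","top"):
    f=robot.grab_frame(n);cv2.imwrite(f"pics/{n}0.png",f["pixels"]);print(n,f["camera_matrix"],f["R"],f["t"])
print(robot.state())
```

```text
pics
plant.py
scene [[464.84117224   0.         320.63224398]
 [  0.         464.84117224 229.79860322]
 [  0.           0.           1.        ]] [[-0.87821537  0.47824012 -0.00491377]
 [ 0.26064444  0.46996905 -0.84332293]
 [-0.40100154 -0.74189991 -0.53738467]] [ 0.57377925 -0.06153063  1.29513598]
top [[461.52374493   0.         323.65259331]
 [  0.         461.52374493 247.8522623 ]
 [  0.           0.           1.        ]] [[ 0.19624646 -0.98055176  0.0023603 ]
 [-0.95648503 -0.19195872 -0.21974584]
 [ 0.21592525  0.04086676 -0.9755543 ]] [-0.12407692  0.63320359  0.77026661]
{'time_s': 0.1, 'joint_pos': array([-8.54931195e-01,  3.59350156e-01,  1.11465671e-02, -3.07939596e-04,
       -1.22407447e+00, -2.88094640e-01]), 'qvel': array([-4.51747248e-04,  1.01724142e-04,  2.03000455e-03, -4.66660832e-05,
        9.77674587e-04,  7.09252960e-04]), 'joint_torque': array([-3.03175490e-03, -5.84766304e+01,  2.94103146e+01,  6.95481107e+00,
       -3.29349488e-03,  2.27836745e-05]), 'ee_pos': array([ 0.27983646, -0.6138368 ,  0.25543317]), 'tool_rot': array([-2.29568345e-04, -2.12206912e-01,  9.77224466e-01,  7.19124353e-04]), 'force': array([-0.18250457,  0.24034178,  0.14358485]), 'moment': array([ 0.05648271, -0.02340311,  0.02827938]), 'finger_force': 0.0, 'finger_gap': 1.0019426666925573}
```

View pics/scene0.png

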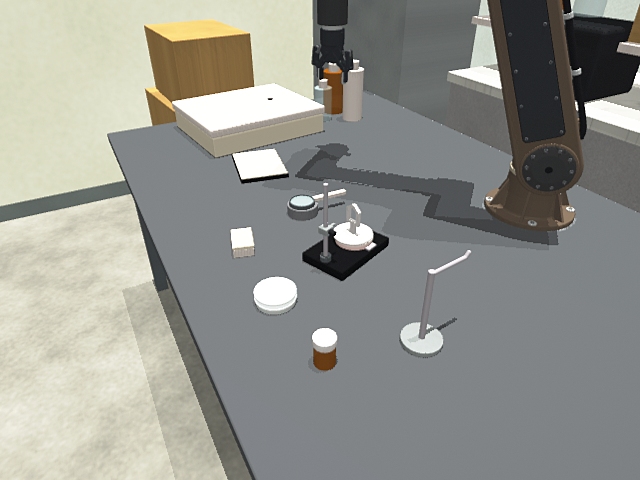

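View pics/top0.png

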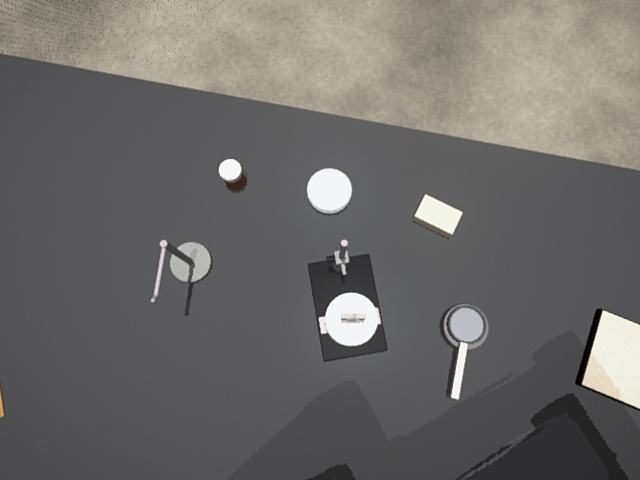

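The scene view shows the stage with the shield on its dish (352,235), the gauge post (326,222), the hook (425,300) and the loupe (303,203). In the top view the shield is at (351,319), the loupe lens at (466,324), and the peg runs from (164,243) to (153,300). Next I'll zoom in.

Create h.py:
```python
import numpy as np, cv2
from plant import robot
def ray(f,u,v):
    K=f["camera_matrix"];d=np.linalg.inv(K)@[u,v,1];return -f["R"].T@f["t"],f["R"].T@d
def onz(f,u,v,z):
    c,d=ray(f,u,v);return c+d*(z-c[2])/d[2]
def tri(f,p,g,q):
    a,d=ray(f,*p);b,e=ray(g,*q);s=np.linalg.lstsq(np.c_[d,-e],b-a,rcond=None)[0]
    P,Q=a+s[0]*d,b+s[1]*e;return (P+Q)/2,np.linalg.norm(P-Q)
def proj(f,X):
    c=f["R"]@np.asarray(X)+f["t"];u=f["camera_matrix"]@c;return (u[:2]/u[2]).round(1)
def crop(img,x,y,w,h,s,name):
    cv2.imwrite(name,cv2.resize(img[y:y+h,x:x+w],None,fx=s,fy=s,interpolation=cv2.INTER_CUBIC))
```

Run:
```python
from h import *
t=cv2.imread("pics/top0.png");s=cv2.imread("pics/scene0.png")
a=cv2.resize(t[225:365,300:400],None,fx=4,fy=4,interpolation=2)  #400x560
b=cv2.resize(s[170:310,290:390],None,fx=4,fy=4,interpolation=2)
cv2.imwrite("pics/z1.png",np.hstack([a,b]))
f=robot.grab_frame("top")
def blob(m,box):
    x,y,w,h=box;M=np.zeros_like(m);M[y:y+h,x:x+w]=m[y:y+h,x:x+w]
    c=max(cv2.findContours(M,cv2.RETR_EXTERNAL,cv2.CHAIN_APPROX_NONE)[0],key=cv2.contourArea);return c
g=t.min(2)
w=((g>150)*255).astype(np.uint8)
c=blob(w,(440,335,40,70));r=cv2.minAreaRect(c);print("handle",r)
p=cv2.boxPoints(r);print([onz(f,*q,.042).round(4) for q in p])
hsv=cv2.cvtColor(t,cv2.COLOR_BGR2HSV)
for x,y in((466,324),(466,309),(485,330),(447,330),(190,262),(351,340),(351,318),(315,290),(322,325)):print((x,y),t[y,x])
```

```text
handle ((459.0146484375, 370.4156188964844), (8.053035736083984, 57.01377487182617), 9.865806579589844)
[array([ 0.4304, -0.2671,  0.042 ]), array([ 0.5299, -0.2711,  0.042 ]), array([ 0.5303, -0.2855,  0.042 ]), array([ 0.4308, -0.2811,  0.042 ])]
(466, 324) [197 190 188]
(466, 309) [198 191 191]
(485, 330) [105 103 104]
(447, 330) [108 106 111]
(190, 262) [64 63 66]
(351, 340) [247 244 243]
(351, 318) [178 181 189]
(315, 290) [59 58 58]
(322, 325) [235 233 239]
```

View pics/z1.png

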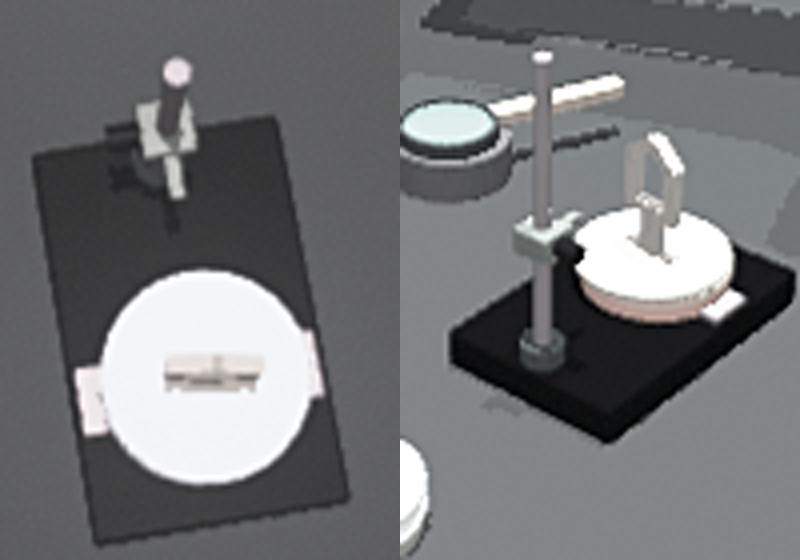

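The crop shows (top half) the disc centred at (351,319), stage corners at (309,264), (368,255), (387,349), (324,361), the pointer tip at (344.5,274), and the post's top at (344,243). In the scene half the tip is at about (334.5,224).

Create m.py:
```python
from h import *
T=robot.grab_frame("top");S=robot.grab_frame("scene")
t=T["pixels"];s=S["pixels"]
def big(img,thr,box):
    x,y,w,h=box;m=(img[y:y+h,x:x+w].min(2)>thr).astype(np.uint8)
    return max(cv2.findContours(m,cv2.RETR_EXTERNAL,cv2.CHAIN_APPROX_NONE,offset=(x,y))[0],key=cv2.contourArea)
```

Run:
```python
from m import *
c=big(t,225,(326,285,51,70));e=cv2.fitEllipse(cv2.convexHull(c));print("disc",e);D=onz(T,*e[0],.045);print(D)
print("diam",[np.linalg.norm(onz(T,e[0][0]+e[1][0]/2,e[0][1],.045)-onz(T,e[0][0]-e[1][0]/2,e[0][1],.045))])
P=[onz(T,300+a/4,225+b/4,.025) for a,b in((35,155),(272,118),(348,497),(97,543))]
print("stage",np.round(P,4));P=np.array(P)
ax=(P[0]+P[1]-P[2]-P[3]);print("len",np.linalg.norm(ax)/2,"w",np.linalg.norm(P[0]-P[1]),np.linalg.norm(P[3]-P[2]))
ax/=np.linalg.norm(ax);yaw=np.arctan2(ax[1],ax[0]);O=P.mean(0)-ax*.0275;print("yaw",yaw,"origin",O)
print("post foot top",onz(T,344.2,243,.215),"pred",O+ax*.105)
tip,er=tri(T,(344.5,274.2),S,(334.5,224.2));print("tip",tip,er,"r",np.linalg.norm((tip-O)[:2]))
print("hookpost top",onz(T,164,243,.166),tri(T,(164,243),S,(432,272)))
print("peg end",onz(T,153,300,.172),tri(T,(153,300),S,(468,253)))
c=big(t,150,(445,305,42,38));e=cv2.fitEllipse(c);print("lens",e,onz(T,*e[0],.042))
a=cv2.resize(t[230:310,140:220],None,fx=5,fy=5,interpolation=2)
b=cv2.resize(s[240:360,395:475],None,fx=5,fy=5,interpolation=2)
a=cv2.copyMakeBorder(a,0,200,0,0,0);cv2.imwrite("pics/z2.png",np.hstack([a,b]))
```

```text
disc ((351.11053466796875, 318.739013671875), (52.298641204833984, 52.52027893066406), 31.666391372680664)
[ 0.53131431 -0.07094945  0.045     ]
diam [np.float64(0.09499509682966631)]
stage [[ 0.6192  0.0265  0.025 ]
 [ 0.6592 -0.0813  0.025 ]
 [ 0.4914 -0.1466  0.025 ]
 [ 0.4487 -0.0378  0.025 ]]
len 0.18118435732305968 w 0.11489998403609143 0.11683688953007977
yaw 0.36558940839350684 origin [ 0.52895716 -0.06961562  0.025     ]
post foot top [ 0.62669822 -0.032128    0.215     ] pred [ 0.62701805 -0.03207814  0.025     ]
tip [ 0.59746212 -0.04177931  0.10361802] 0.004404650104054539 r 0.07394450802144972
hookpost top [0.58132993 0.25274374 0.166     ] (array([0.57991678, 0.25514389, 0.16397351]), np.float64(0.00469452257963865))
peg end [0.489015   0.24248904 0.172     ] (array([0.48849086, 0.24559041, 0.16580328]), np.float64(0.0020398012760509143))
lens ((466.3827209472656, 324.2093811035156), (31.04949951171875, 33.381507873535156), 141.8078155517578) [ 0.5630494  -0.27851673  0.042     ]
```

View pics/z2.png

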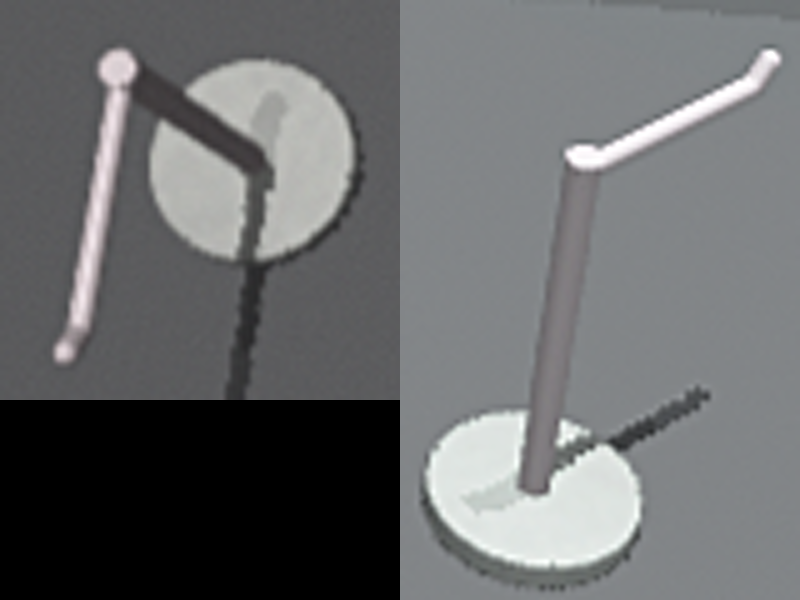

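Hook in the top view: post top (163.6,243.6), base centre (190.4,262), end of the level peg (156.6,295), bent tip (152.8,300.4). The triangulated heights agree with the given sizes. Next: the shield's yaw and the hook's, then move.

Create plan.py:
```python
# python3 plan.py x y z [yaw of tool y] : shift in tool axes from measured pose (after turning), tool pointing down
import sys
from h import *
from scipy.spatial.transform import Rotation as Rn
x,y,z=map(float,sys.argv[1:4]);st=robot.state();w=st["tool_rot"];R=Rn.from_quat(np.r_[w[1:],w[0]])
yv=R.apply([0,1,0]);a=float(sys.argv[4]) if len(sys.argv)>4 else np.arctan2(yv[1],yv[0])
Y=np.array([np.cos(a),np.sin(a),0]);Z=np.array([0,0,-1.]);G=Rn.from_matrix(np.c_[np.cross(Y,Z),Y,Z])
print("turn",(R.inv()*G).as_rotvec().round(4),"then shift",G.inv().apply(np.array([x,y,z])-st["ee_pos"]).round(4),"tcp",st["ee_pos"].round(4),"t",st["time_s"],"q6",st["joint_pos"][5].round(2))
```

Run:
```python
from m import *
x,y=335,300
m=(t[y:345,x:370].min(2)<225).astype(np.uint8)
c=max(cv2.findContours(m,cv2.RETR_EXTERNAL,cv2.CHAIN_APPROX_NONE,offset=(x,y))[0],key=cv2.contourArea)
r=cv2.minAreaRect(c);b=cv2.boxPoints(r);print(r)
Q=np.array([onz(T,*q,.12) for q in b]);print(Q.round(4))
i=1 if np.linalg.norm(Q[1]-Q[0])>np.linalg.norm(Q[2]-Q[1]) else 2
d=Q[i]-Q[i-1];print("len",np.linalg.norm(d),"y-yaw",np.arctan2(d[1],d[0])%np.pi)
top=onz(T,163.6,243.6,.166);base=onz(T,190.4,262,.012);j=onz(T,156.6,295,.164);tip=onz(T,152.8,300.4,.172)
print(top,base,j,tip)
for P in(j,tip):print(np.linalg.norm((P-top)[:2]),np.arctan2(*(top-P)[1::-1]))
```

```bash
python3 plan.py 0.48 -0.08 0.30 1.9
```

```text
((353.0, 318.0), (8.0, 24.0), 90.0)
[[ 0.5297 -0.0496  0.12  ]
 [ 0.5375 -0.0886  0.12  ]
 [ 0.5246 -0.091   0.12  ]
 [ 0.5168 -0.0521  0.12  ]]
len 0.03981808063916387 y-yaw 1.7685126727537606
[0.58024356 0.25310636 0.166     ] [0.579862   0.25281089 0.012     ] [0.4980131  0.24215225 0.164     ] [0.48835404 0.24262224 0.172     ]
0.08295686664043113 0.13243253005280212
0.09248567636121147 0.11360360929749352
turn [ 0.0003 -0.0001  0.0985] then shift [-0.362   0.4408 -0.0439] tcp [ 0.28   -0.6141  0.2561] t 0.35 q6 -0.29
```

Units first: shifts go in shares of 50 mm and turns go in units of 0.25 rad. So -0.024 m is -0.48, -0.02 m is -0.4, 0.12 rad is 0.48.

Emit:
move_tool(rows=[[[1,0,0,-0.4,0,0,0.48],[1,0,0,-0.48,0,0,0.44]]])

```text
time_s: 0.55
ee_pos: [0.2797, -0.6137, 0.2995]
tool_rot: [-0.001, -0.096, 0.995, 0.001]
force: [-0.4, -0.5, 0.6]
finger_gap: 1.002
finger_force: 0.0
```

```bash
python3 plan.py 0.5 -0.08 0.30 1.7685
```

```text
turn [ 0.0025 -0.0011 -0.0046] then shift [-0.3209  0.48   -0.0005] tcp [ 0.2797 -0.6137  0.2995] t 0.55 q6 -0.52
```

Emit:
move_tool(rows=[[[1,-0.54,0.8,0,0,0,0],[1,-0.54,0.8,0,0,0,0],[1,-0.54,0.8,0,0,0,0],[1,-0.54,0.8,0,0,0,0],[1,-0.54,0.8,0,0,0,0],[1,-0.54,0.8,0,0,0,0],[1,-0.54,0.8,0,0,0,0],[1,-0.54,0.8,0,0,0,0],[1,-0.54,0.8,0,0,0,0],[1,-0.54,0.8,0,0,0,0],[1,-0.52,0.8,0,0,0,0],[1,-0.52,0.8,0,0,0,0]]])

```text
time_s: 1.75
ee_pos: [0.5017, -0.0782, 0.3008]
tool_rot: [0.0, -0.099, 0.995, 0.0]
force: [1.2, 0.0, 0.1]
finger_gap: 0.999
finger_force: 0.0
```

Emit:
move_tool(rows=[[[1,0,0,0,0,0,0],[1,0,0,0,0,0,0],[1,0,0,0,0,0,0]]])

```text
time_s: 2.05
ee_pos: [0.5011, -0.0806, 0.3003]
tool_rot: [-0.0, -0.099, 0.995, -0.0]
force: [-0.4, -0.6, 0.2]
finger_gap: 0.997
finger_force: 0.0
```

```bash
python3 plan.py 0.5302 -0.0703 0.20 1.7685
```

Run:
```python
from h import *
f=robot.grab_frame("wrist");cv2.imwrite("pics/w1.png",f["pixels"]);print(f["camera_matrix"],f["R"],f["t"],-f["R"].T@f["t"])
```

```text
turn [-0.     -0.0002  0.    ] then shift [-0.0306  0.0044  0.1003] tcp [ 0.5011 -0.0806  0.3003] t 2.05 q6 -1.6
[[371.64829954   0.         324.40263468]
 [  0.         371.64829954 242.42806157]
 [  0.           0.           1.        ]] [[-1.97689040e-01  9.80264733e-01  3.11262557e-04]
 [ 9.44636013e-01  1.90418982e-01  2.67214173e-01]
 [ 2.61881359e-01  5.31193431e-02 -9.63637115e-01]] [ 0.17864124 -0.50484482  0.29298911] [ 0.43548163 -0.09454706  0.41718126]
```

View pics/w1.png

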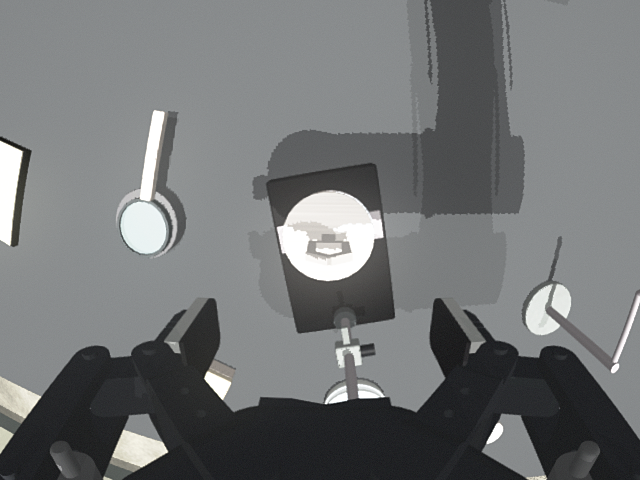

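The wrist view shows the shield's eye at (329,245), nearly square to the fingers, the gauge collar at (347,353) with its screw to the right, and the loupe at (145,225). I'll crop to find the pointer's tip and the eye's edges.

Run:
```python
from h import *
w=cv2.imread("pics/w1.png")
a=cv2.resize(w[225:265,300:360],None,fx=6.5,fy=6.5,interpolation=2)
b=cv2.resize(w[300:370,315:375],None,fx=6.5,fy=6.5,interpolation=2)
a=cv2.copyMakeBorder(a,0,b.shape[0]-a.shape[0],0,0,0);cv2.imwrite("pics/z3.png",np.hstack([a,b]))
```

```text
(no output)
```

View pics/z3.png

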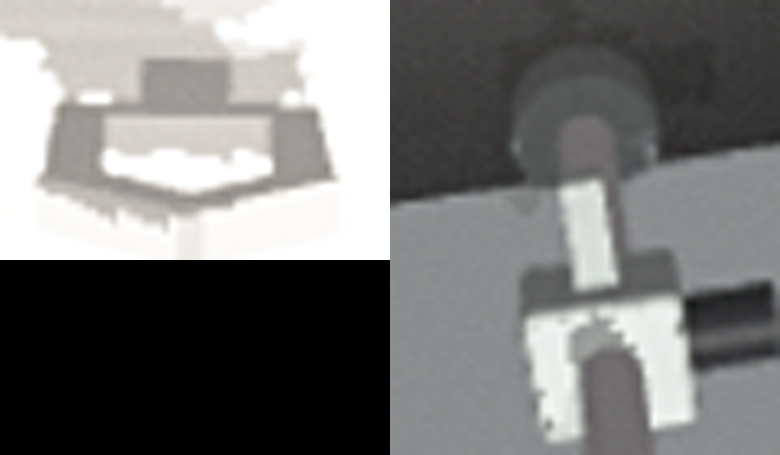

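The crops give the pointer's tip edge at wrist pixel (344.7,327.8) and the eye's shoulders at (306.2,252.7) and (351.2,252.4), at a height of about 0.109 m.

Add to h.py:
```python
_ray=ray
def ray(f,u,v):
    if not f.get("fish"): return _ray(f,u,v)
    K=f["camera_matrix"];p=np.array([u-K[0,2],v-K[1,2]])/K[0,0];th=np.linalg.norm(p)
    d=np.r_[p/th*np.sin(th),np.cos(th)];return -f["R"].T@f["t"],f["R"].T@d
```

Run:
```python
from h import *
T=robot.grab_frame("top");S=robot.grab_frame("scene");W=robot.grab_frame("wrist");W["fish"]=1
tip=(344.7,327.8)
print("TW",tri(T,(344.5,274.2),W,tip));print("WS",tri(W,tip,S,(334.5,224.2)))
a=onz(W,306.2,252.7,.109);b=onz(W,351.2,252.4,.109);d=b-a;print("shoulders",a,b,np.linalg.norm(d),np.arctan2(d[1],d[0])%np.pi)
a=onz(W,309.7,240.8,.075);b=onz(W,348.5,241.2,.075);d=b-a;print("low",a,b,np.linalg.norm(d),np.arctan2(d[1],d[0])%np.pi)
# loupe check
w=W["pixels"];print("handle end",onz(W,152,111,.036)," lens",onz(W,144.5,228,.042))
m=(w[290:340,330:360].astype(int).min(2)>150)
from m import big
c=big(w,215,(283,190,100,91));e=cv2.fitEllipse(cv2.convexHull(c));print(e,onz(W,*e[0],.045))
```

```text
TW (array([ 0.5988303 , -0.04286011,  0.10576132]), np.float64(0.00036955663356205655))
WS (array([ 0.59761713, -0.04122067,  0.10433659]), np.float64(0.0042732247920263325))
shoulders [ 0.53143638 -0.091904    0.109     ] [ 0.5235145  -0.05361883  0.109     ] 0.03909617214977901 1.7748345993626833
low [ 0.52968453 -0.09044354  0.075     ] [ 0.5228024  -0.05399935  0.075     ] 0.0370883053577582 1.757438782290198
handle end [ 0.43078487 -0.28645779  0.036     ]  lens [ 0.56066045 -0.27640964  0.042     ]
((330.7712707519531, 235.48301696777344), (86.78907012939453, 100.57501220703125), 78.56275177001953) [ 0.52807762 -0.06971593  0.045     ]
```

Converted, 0.0032 m is 0.064, 0.04 m is 0.8.

Emit:
move_tool(rows=[[[1,-0.6,0.064,0,0,0,0],[1,0,0,0.8,0,0,0],[1,0,0,0.8,0,0,0],[1,0,0,0.8,0,0,0],[1,0,0,0.8,0,0,0],[1,0,0,0.4,0,0,0],[1,0,0,0.32,0,0,0],[1,0,0,0,0,0,0]]], force=40)

```text
time_s: 3.15
ee_pos: [0.5287, -0.0719, 0.1021]
tool_rot: [-0.002, -0.098, 0.995, -0.0]
force: [0.7, -0.4, 0.8]
finger_gap: 0.999
finger_force: 0.0
```

```bash
python3 plan.py 0.53 -0.0715 0.104 1.7685
```

```text
turn [ 0.0002 -0.0044 -0.001 ] then shift [-0.0014  0.0001 -0.0019] tcp [ 0.5287 -0.0719  0.1021] t 3.15 q6 -1.61
```

Emit:
move_tool(rows=[[[0.3,0,0,0,0,0,0],[0.3,0,0,0,0,0,0],[0.3,0,0,0,0,0,0],[0.3,0,0,0,0,0,0],[0.3,0,0,0,0,0,0],[0.3,0,0,0,0,0,0],[0.3,0,0,0,0,0,0],[0.3,0,0,0,0,0,0]]], force=40)

```text
time_s: 3.95
ee_pos: [0.5309, -0.0711, 0.1056]
tool_rot: [0.001, -0.099, 0.995, 0.0]
force: [-0.8, 0.7, 6.6]
finger_gap: 0.46
finger_force: 40.5
```

Converted, -0.03 m is -0.6, -0.02 m is -0.4, 0.076 rad is 0.304.

Emit:
move_tool(rows=[[[0.3,0,0,-0.2,0,0,0],[0.3,0,0,-0.4,0,0,0],[0.3,0,0,-0.6,0,0,0],[0.3,0,0,-0.6,0,0,0],[0.3,0,0,-0.4,0,0,0.304],[0.3,0,0,0,0,0,0],[0.3,0,0,0,0,0,0]]])

```text
time_s: 4.65
ee_pos: [0.53, -0.0711, 0.2149]
tool_rot: [0.001, -0.061, 0.998, 0.0]
force: [0.8, -0.3, -1.4]
finger_gap: 0.461
finger_force: 40.5
```

```bash
python3 plan.py 0.463 0.2386 0.214 1.693
```

```text
turn [0.0005 0.0012 0.0003] then shift [0.0288 0.3155 0.0009] tcp [ 0.53   -0.0711  0.2149] t 4.65 q6 -1.68
```

Emit:
move_tool(rows=[[[0.3,0.06,0.4,0,0,0,0],[0.3,0.12,0.8,0,0,0,0],[0.3,0.12,0.8,0,0,0,0],[0.3,0.12,0.8,0.24,0,0,0],[0.3,0.16,0.8,0.4,0,0,0],[0.3,0,0.8,0.22,0,0,0],[0.3,0,0.8,0,0,0,0],[0.3,0,0.6,0,0,0,0],[0.3,0,0.3,0,0,0,0],[0.3,0,0.21,0,0,0,0],[0.3,0,0,0,0,0,0],[0.3,0,0,0,0,0,0]]])

```text
time_s: 5.85
ee_pos: [0.4629, 0.2376, 0.1709]
tool_rot: [-0.0, -0.061, 0.998, -0.0]
force: [0.2, -0.2, -0.1]
finger_gap: 0.46
finger_force: 40.7
```

```bash
python3 plan.py 0.463 0.2386 0.172 1.693
```

Run:
```python
from h import *
W=robot.grab_frame("scene")
S=cv2.resize(W["pixels"][200:350,360:510],None,fx=4,fy=4,interpolation=2)
cv2.imwrite("pics/s2.png",S)
```

```text
turn [-0.0006 -0.0009 -0.0007] then shift [-0.0003  0.001  -0.0011] tcp [0.4629 0.2376 0.1709] t 5.85 q6 -2.3
```

View pics/s2.png

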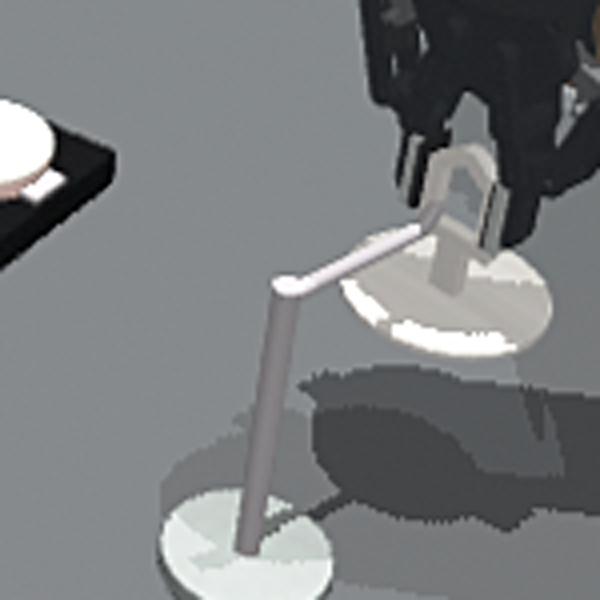

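The crop shows the peg's bent tip (437,210) right in front of the open hole of the eye (465,205), and the disc hangs level below the peg. Now threading it on.

Converted, -0.01 m is -0.2, 0.001 m is 0.02.

Emit:
move_tool(rows=[[[0.3,0,0.02,0,0,0,0],[0.3,-0.2,0,0,0,0,0],[0.3,-0.2,0,0,0,0,0],[0.3,-0.2,0,0,0,0,0],[0.3,0,0,0,0,0,0],[0.3,0,0,0,0,0,0]]])

```text
time_s: 6.5
ee_pos: [0.493, 0.2428, 0.1709]
tool_rot: [-0.0, -0.06, 0.998, -0.0]
force: [0.6, 0.1, -1.3]
finger_gap: 0.461
finger_force: 40.7
```

Emit:
move_tool(rows=[[[0.3,-0.2,0,0,0,0,0],[0.3,-0.2,0,0,0,0,0],[0.3,0,0,0,0,0,0],[0.3,0,0,0,0,0,0]]])

```text
time_s: 6.9
ee_pos: [0.5128, 0.2455, 0.1711]
tool_rot: [-0.0, -0.061, 0.998, -0.0]
force: [-0.3, 0.4, -1.4]
finger_gap: 0.462
finger_force: 40.7
```

```bash
python3 plan.py 0.5125 0.2447 0.156 1.693
```

```text
turn [-0.0002 -0.0004 -0.0009] then shift [ 0.0004 -0.0007  0.0151] tcp [0.5128 0.2455 0.1711] t 6.9 q6 -2.24
```

Emit:
move_tool(rows=[[[0.3,0,0,0.12,0,0,0],[0.3,0,0,0.1,0,0,0],[0.3,0,0,0.04,0,0,0],[0.3,0,0,0,0,0,0],[0.3,0,0,0,0,0,0]]])

```text
time_s: 7.4
ee_pos: [0.5125, 0.2455, 0.1583]
tool_rot: [-0.0, -0.061, 0.998, -0.0]
force: [0.8, 0.2, -0.7]
finger_gap: 0.463
finger_force: 40.7
```

Emit:
move_tool(rows=[[[0.3,0,0,0.04,0,0,0],[0.3,0,0,0,0,0,0],[0.3,0,0,0,0,0,0]]])

```text
time_s: 7.7
ee_pos: [0.5127, 0.2457, 0.1565]
tool_rot: [0.0, -0.061, 0.998, 0.0]
force: [0.3, -0.4, 0.1]
finger_gap: 0.462
finger_force: 40.8
```

Emit:
move_tool(rows=[[[0.3,0,0,0.03,0,0,0],[0.3,0,0,0,0,0,0],[0.3,0,0,0,0,0,0]]])

```text
time_s: 8.0
ee_pos: [0.5132, 0.2462, 0.1558]
tool_rot: [0.001, -0.061, 0.998, 0.001]
force: [-1.5, 1.2, 5.0]
finger_gap: 0.461
finger_force: 41.4
```

Emit:
move_tool(rows=[[[0.3,0,0,0.02,0,0,0],[0.3,0,0,0,0,0,0],[0.3,0,0,0,0,0,0]]])

```text
time_s: 8.3
ee_pos: [0.5135, 0.2465, 0.1555]
tool_rot: [0.001, -0.061, 0.998, 0.001]
force: [-2.3, 1.5, 8.5]
finger_gap: 0.46
finger_force: 41.8
```

Contact made and the eye is seated at the expected height. Release slowly.

Converted, -0.001 m is -0.02.

Emit:
move_tool(rows=[[[0.3,0,0,-0.02,0,0,0],[0.48,0,0,0,0,0,0],[0.5,0,0,0,0,0,0],[0.55,0,0,0,0,0,0],[0.65,0,0,0,0,0,0],[0.75,0,0,0,0,0,0],[0.75,0,0,0,0,0,0],[0.75,0,0,0,0,0,0],[0.75,0,0,0,0,0,0]]])

```text
time_s: 9.2
ee_pos: [0.5126, 0.2454, 0.1548]
tool_rot: [-0.0, -0.061, 0.998, -0.0]
force: [-0.0, 0.1, -0.4]
finger_gap: 0.751
finger_force: 0.0
```

Run:
```python
from h import *
W=robot.grab_frame("scene")
cv2.imwrite("pics/s3.png",cv2.resize(W["pixels"][200:350,360:510],None,fx=4,fy=4,interpolation=2))
```

```text
(no output)
```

View pics/s3.png

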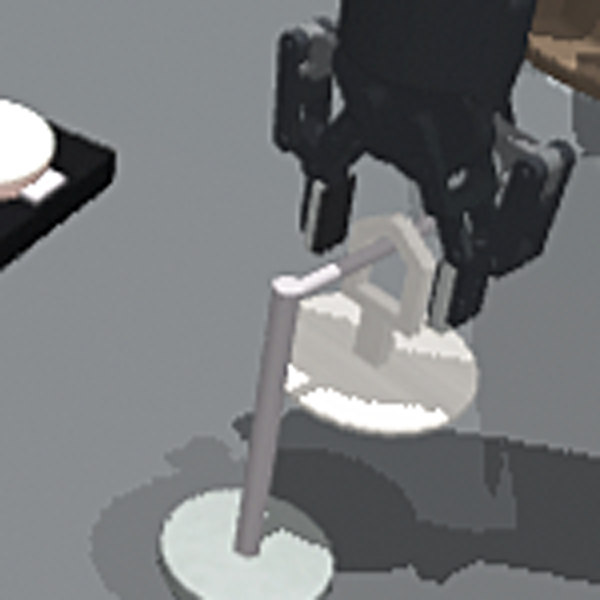

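The crop shows the shield hanging on the peg by its eye, clear of the post, with the fingers open on both sides. Retract and go to the loupe.

Emit:
move_tool(rows=[[[0.75,0,0,-0.2,0,0,0],[0.75,0,0,-0.4,0,0,0],[0.75,0,0,-0.6,0,0,0],[0.75,0,0,-0.8,0,0,0],[0.75,0,0,-0.8,0,0,0],[0.75,0,0,0,0,0,0.36],[0.75,0,0,0,0,0,0.296],[0.75,0,0,0,0,0,0]]])

```text
time_s: 10.05
ee_pos: [0.5126, 0.2455, 0.2959]
tool_rot: [0.0, 0.022, 1.0, 0.0]
force: [0.5, -0.2, -0.7]
finger_gap: 0.745
finger_force: 0.0
```

```bash
python3 plan.py 0.4876 -0.2763 0.295 1.529
```

```text
turn [ 0.001   0.0009 -0.0014] then shift [ 0.0031 -0.5224  0.0009] tcp [0.5126 0.2455 0.2959] t 10.05 q6 -2.4
```

Converted, -0.044 m is -0.88, -0.038 m is -0.76.

Emit:
move_tool(rows=[[[0.6,0.06,-0.88,0,0,0,0],[0.6,0,-0.88,0,0,0,0],[0.6,0,-0.88,0,0,0,0],[0.6,0,-0.88,0,0,0,0],[0.6,0,-0.88,0,0,0,0],[0.6,0,-0.88,0,0,0,0],[0.6,0,-0.88,0,0,0,0],[0.6,0,-0.88,0,0,0,0],[0.6,0,-0.88,0,0,0,0],[0.6,0,-0.88,0,0,0,0],[0.6,0,-0.88,0,0,0,0],[0.6,0,-0.76,0,0,0,0]]])

```text
time_s: 11.25
ee_pos: [0.487, -0.2781, 0.2951]
tool_rot: [-0.0, 0.02, 1.0, -0.0]
force: [0.7, 0.4, 0.0]
finger_gap: 0.596
finger_force: 0.0
```

Emit:
move_tool(rows=[[[0.6,0,0,0,0,0,0],[0.6,0,0,0,0,0,0]]])

```text
time_s: 11.45
ee_pos: [0.4871, -0.2767, 0.2945]
tool_rot: [-0.0, 0.021, 1.0, 0.0]
force: [-0.4, 0.5, 0.4]
finger_gap: 0.605
finger_force: 0.0
```

```bash
python3 plan.py 0.4876 -0.2763 0.042 1.529
```

Run:
```python
from m import *
c=big(t,150,(440,335,40,70));r=cv2.minAreaRect(c);print([onz(T,*q,.042).round(4) for q in cv2.boxPoints(r)])
W=robot.grab_frame("wrist");W["fish"]=1;w=W["pixels"]
cv2.imwrite("pics/w2.png",w)
```

```text
turn [ 0.0002 -0.0009 -0.0009] then shift [-0.0005  0.0005  0.2525] tcp [ 0.4871 -0.2767  0.2945] t 11.45 q6 -1.45Traceback (most recent call last):
  File "<stdin>", line 2, in <module>
  File "m.py", line 6, in big
    return max(cv2.findContours(m,cv2.RETR_EXTERNAL,cv2.CHAIN_APPROX_NONE,offset=(x,y))[0],key=cv2.contourArea)
ValueError: max() iterable argument is empty
```

Run:
```python
from m import *
W=robot.grab_frame("wrist");W["fish"]=1;w=W["pixels"]
cv2.imwrite("pics/w2.png",w)
```

```text
(no output)
```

View pics/w2.png

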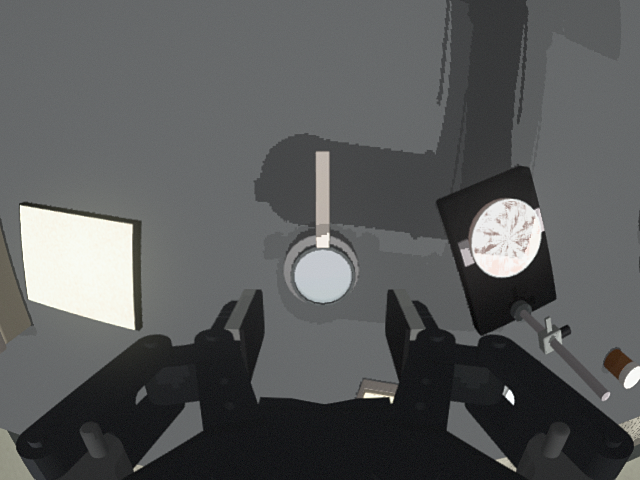

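The wrist view shows the loupe's handle straight along the image from (322,152) to (322,245), the lens at (322,274), and the bare dish at about (506,238). The grasp is aligned; I'll check the numbers and descend.

Run:
```python
from m import *
W=robot.grab_frame("wrist");W["fish"]=1
for n,p,z in(("end",(322.5,152),.042),("hand",(322.5,215),.042),("lens",(322.5,275),.042),("dish",(506,238),.04)):print(n,onz(W,*p,z))
```

```text
end [ 0.43103697 -0.27509458  0.042     ]
hand [ 0.49465229 -0.27764054  0.042     ]
lens [ 0.55935865 -0.28026609  0.042     ]
dish [ 0.52698017 -0.07229943  0.04      ]
```

Emit:
move_tool(rows=[[[0.6,0,0,0.8,0,0,0],[0.6,0,0,0.8,0,0,0],[0.6,0,0,0.8,0,0,0],[0.6,0,0,0.8,0,0,0],[0.6,0,0,0.8,0,0,0],[0.6,0,0,0.6,0,0,0],[0.6,0,0,0.26,0,0,0],[0.6,0,0,0.19,0,0,0],[0.6,0,0,0,0,0,0],[0.6,0,0,0,0,0,0]]], force=80)

```text
time_s: 12.85
ee_pos: [0.4885, -0.2761, 0.0435]
tool_rot: [0.001, 0.021, 1.0, -0.0]
force: [0.6, 0.1, 0.5]
finger_gap: 0.598
finger_force: 0.0
```

```bash
python3 plan.py 0.4876 -0.2763 0.042 1.529
```

```text
turn [-0.0005  0.0018  0.0001] then shift [ 0.0009 -0.0003  0.0015] tcp [ 0.4885 -0.2761  0.0435] t 12.85 q6 -1.45
```

Converted, 0.001 m is 0.02.

Emit:
move_tool(rows=[[[0,0,0,0.02,0,0,0],[0,0,0,0,0,0,0],[0,0,0,0,0,0,0],[0,0,0,0,0,0,0],[0,0,0,0,0,0,0],[0,0,0,0,0,0,0],[0,0,0,0,0,0,0],[0,0,0,0,0,0,0],[0,0,0,0,0,0,0]]], force=80)

```text
time_s: 13.75
ee_pos: [0.488, -0.276, 0.0421]
tool_rot: [0.001, 0.021, 1.0, -0.0]
force: [-2.0, 1.6, 7.3]
finger_gap: 0.145
finger_force: 78.0
```

Emit:
move_tool(rows=[[[0,0,0,-0.1,0,0,0],[0,0,0,-0.3,0,0,0],[0,0,0,-0.4,0,0,0],[0,0,0,-0.6,0,0,0],[0,0,0,-0.6,0,0,0],[0,0,0,-0.4,0,0,0],[0,0,0,0,0,0,0],[0,0,0,0,0,0,0]]])

```text
time_s: 14.55
ee_pos: [0.4873, -0.2757, 0.1614]
tool_rot: [0.0, 0.021, 1.0, 0.0]
force: [-1.4, 0.1, -1.5]
finger_gap: 0.142
finger_force: 77.9
```

```bash
python3 plan.py 0.4546 -0.067 0.109
```

```text
turn [ 0.0003  0.0005 -0.    ] then shift [0.0416 0.2072 0.0524] tcp [ 0.4873 -0.2757  0.1614] t 14.55 q6 -1.45
```

Converted, 0.035 m is 0.7, 0.03 m is 0.6.

Emit:
move_tool(rows=[[[0,0.4,0.2,0,0,0,0],[0,0.414,0.4,0,0,0,0],[0,0,0.6,0,0,0,0],[0,0,0.7,0,0,0,0],[0,0,0.7,0,0,0,0],[0,0,0.6,0,0,0,0],[0,0,0.4,0,0,0,0],[0,0,0.3,0,0,0,0],[0,0,0.244,0,0,0,0],[0,0,0,0,0,0,0],[0,0,0,0,0,0,0]]])

```text
time_s: 15.65
ee_pos: [0.4553, -0.0672, 0.1608]
tool_rot: [-0.001, 0.021, 1.0, -0.0]
force: [0.4, -0.2, 0.1]
finger_gap: 0.142
finger_force: 78.1
```

Emit:
move_tool(rows=[[[0,0,0,0.3,0,0,0],[0,0,0,0.3,0,0,0],[0,0,0,0.2,0,0,0],[0,0,0,0.16,0,0,0],[0,0,0,0.06,0,0,0],[0,0,0,0,0,0,0],[0,0,0,0,0,0,0],[0,0,0,0,0,0,0]]])

```text
time_s: 16.45
ee_pos: [0.456, -0.0671, 0.1108]
tool_rot: [0.0, 0.021, 1.0, 0.0]
force: [0.6, -0.3, -1.1]
finger_gap: 0.143
finger_force: 78.1
```

```bash
python3 plan.py 0.4555 -0.0669 0.110
```

Run:
```python
from m import *
W=robot.grab_frame("wrist")
a=cv2.resize(s[150:300,270:400],(520,600),interpolation=2);b=cv2.resize(W["pixels"][200:400,270:363],(279,600),interpolation=2)
cv2.imwrite("pics/f1.png",np.hstack([a,b]))
```

```text
turn [ 0.0003  0.0009 -0.    ] then shift [0.0005 0.0002 0.0008] tcp [ 0.456  -0.0671  0.1108] t 16.45 q6 -1.9
```

View pics/f1.png

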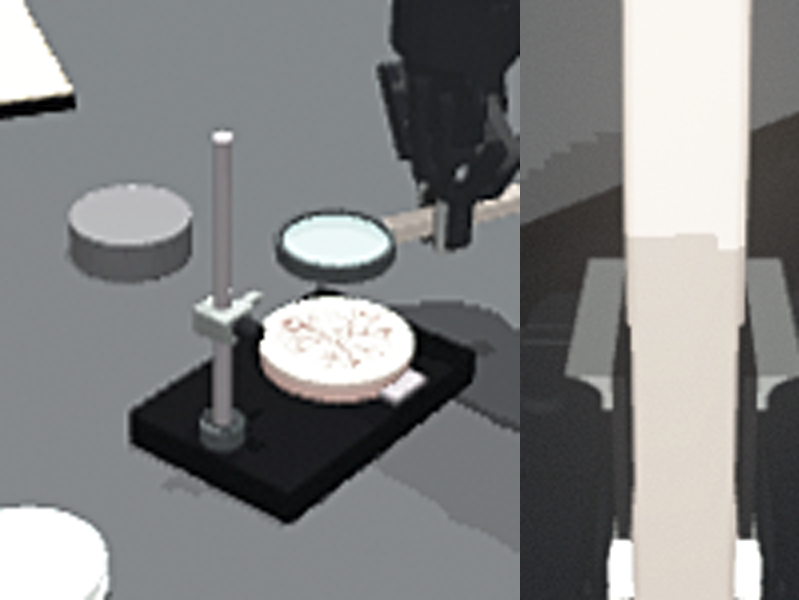

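The scene crop shows the loupe level over the dish, glass at (336,242) in the crop, i.e. scene pixel (354,210.5), and the pointer tip at about (335,224). I'll verify it by triangulation.

Run:
```python
from m import *
def ell(img,box,thr):
    c=big(img,thr,box);return cv2.fitEllipse(cv2.convexHull(c))
es=ell(s,(338,202,32,17),170);print("scene glass",es)
print("lens from scene z=.11",onz(S,*es[0],.110))
print("proj expected (rim top)",proj(S,[.529,-.0702,.110]),proj(T,[.529,-.0702,.110]))
print("tip proj",proj(S,[.5988,-.0429,.1055]))
print("dish",onz(S,354.3,236,.04))
cv2.imwrite("pics/f2.png",cv2.resize(t[250:370,300:420],(600,600),interpolation=2))
```

```text
scene glass ((353.4110107421875, 209.82359313964844), (12.286377906799316, 25.506593704223633), 91.79254913330078)
lens from scene z=.11 [ 0.53167019 -0.06444627  0.11      ]
proj expected (rim top) [353.1 208.5] [352.8 317.3]
tip proj [332.8 223.2]
dish [ 0.52950459 -0.05957921  0.04      ]
```

View pics/f2.png

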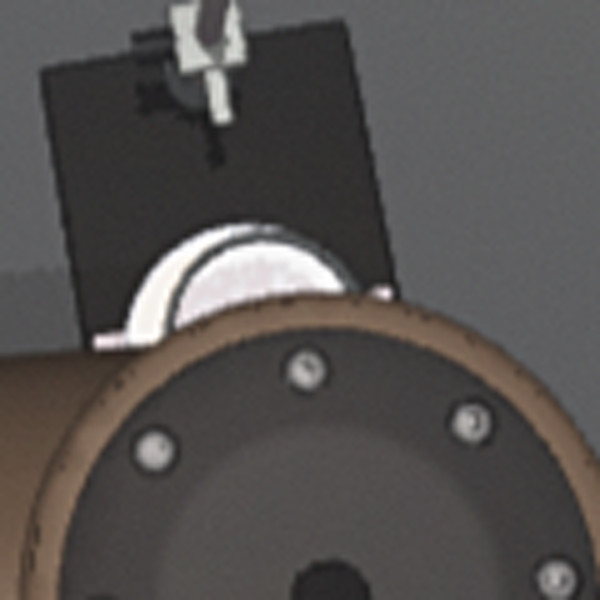

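The top view shows the rim's upper edge at (258,236) and its left edge at (166,325). Prediction for a centred lens is (264,234) and (162,336), so it is centred to within about 2 mm. The scene view agrees on height, so I'm handing in.

Emit:
move_tool(rows=[[[0,0,0,0,0,0,0],[0,0,0,0,0,0,0],[0,0,0,0,0,0,0],[0,0,0,0,0,0,0]]])

```text
time_s: 17.1
ee_pos: [0.4556, -0.0672, 0.1103]
tool_rot: [-0.0, 0.021, 1.0, -0.0]
force: [0.5, -0.7, -1.0]
finger_gap: 0.145
finger_force: 78.1
```

```bash
python3 -c "
from plant import robot;print(robot.job_done())"
```

```text
the job is handed in; nothing more can be done
None
```

I handed the job in at 17 s: the shield was hanging by its eye on the peg when I let go, and the gripper holds the loupe level about 104 mm up at the pointer's height, within about 2 mm of the dish's centre by the top view; no verdict was returned.

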